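Clear the raclette stove's drip plate and hold in the gas safety button

ROBOT

A 6-joint arm with a two-finger parallel gripper is mounted at the origin on the work surface. World frame = base frame: x ahead of the robot, y to its left, z up, the work surface at z = 0. Lengths are in m, angles in rad, forces in N, time in s.
With the tool pointing down it reaches from about 0.275 to 0.725 m from the base axis. Payload 5.6 kg.
Tool frame: the origin (TCP) lies at the very end of the fingers, on their centre line; the grasp point (between the pads) lies 19 mm behind it; x points along the fingers, y is the direction in which the jaws open and shut, and the axes are right-handed (so a half turn about x gives the same grasp; the last joint's range is limited). The gripper opens to 85 mm and grips with 20 to 120 N. Pads are 22 mm wide; open, the fingers measure 114 mm over their backs; the gripper's body (76 mm by 85 mm) begins 54 mm behind the grasp point. The pads swing forward as they close: fully open they stand 13 mm farther back than shut.
Start: joints at [-0.843, 0.255, 0.108, 0, -1.424, -0.285], TCP at [0.236, -0.497, 0.205] pointing down, gripper open.
Joint ranges: [-2.95, 2.95], [-1.21, 1.97], [-1.09, 1.5], [-2.87, 1.71], [-2.94, -0.07], [-3.05, 3.05]. Speed limits (rad/s): [2.57, 2.57, 3.14, 3.14, 3.14, 3.14].

INTERFACE

Orientations are given as a unit quaternion [x, y, z, w].
In Python, from bench import monitor, eyes, order, boxes_of gives the robot as it stands. The module is installed in compiled form; this text tells all that it offers.
- The arm moves only by the shell command python3 -m pendant 'ROWS'. ROWS is JSON, a list that holds one entry, the list of rows, each a list of 5 numbers: the closure, from -1 (fully open) to 1 (shut), so that 0 is half open, then the shift along the world's x, y, z in mm, then the turn about the world's z in rad. In form: [[[jaw, x, y, z, turn], ...]]. A call has 1 to 5 rows; each row is the pose to reach, as a shift and turn from the pose measured when the call began; what a row does not reach only later rows make up. A row lasts 1/8 s, in which the tool goes at most 62.5 mm and 10.7 degrees, less where a joint would pass 70% of its speed; a pose out of reach is approached as far as the arm can. A call with a gripper value outside its range is refused whole. The fingers move at their own pace and stop on an object; the grip force is fixed at half the most. Time passes only in rows, so rows that repeat a pose let the fingers close. It gives the time, the measured TCP pose, the force and the opening at its end, in the units of the state.
- monitor.read_state(): the state, without advancing time (a new reading comes with each control period).
- eyes.get_image(name): name is "scene" or "top" or "wrist"; returns the picture (384x512x3 uint8, red, green, blue); there is no depth.
- eyes.camera_params(name): a dict with "intrinsics" (3x3 intrinsics, pixels), "R" (3x3) and "t" (3): a world point X has camera coordinates R X + t. Camera axes: x right, y down, z forward; pixel columns grow to the right and rows downward; lengths in m; the calibration is good to about 2 mm. A picture is of the moment at which its call begins: read the wrist's pose just before it. camera_params takes no time and is no camera call; for the wrist camera it gives the pose at the moment of the call.
- order.close_job(): hands the job in, once; it reports no verdict.
Trained networks look in the newest picture that a camera, given by its name, has taken for a name from the list of things; names that differ only in an ending like _2 or _b are one class to them, and where a whole thing is asked for, a point or a joint stands for the part that bears it (a point fixed in the world has none). Each returns a list of dicts, best first, with "score" (0 to 1); they miss things now and then, are a little off and sometimes report something else, mostly with a low value. They report only what shows in the picture. A call takes as long as a camera call.
- boxes_of(camera, thing): "position" ([x, y, z] in m, in the coordinates of the camera as it stood for that picture, good to about 4 mm: the middle of the surface that is visible of it).
The state is a dict: "clock": time; "qpos": joint angles; "joint_vel": joint speeds; "joint_torque": joint torques, N m; "eef_pos": TCP position; "tool_rot": TCP orientation; "force": force on the tool from outside, world axes, zero at the start; "ft_torque": the same for the moment, N m; "width": opening from 0.0 (shut) to 1.0 (fully open).
Only numpy, scipy, OpenCV 4.12 (cv2) and the standard library are available. Lean on these libraries where they do the work, as an engineer would, in place of code of your own. Each camera call takes 0.05 s, during which the arm holds its last target. There are 200 camera calls.

TASK

Get the raclette stove ready to light: with the scraper block, push all four dried cheese crusts off the steel drip plate over its open front lip into the crumb tray, never touching them with the gripper itself, and stand the scraper back on the table clear of the stove. Only then press the red gas safety button all the way in with the fingertips, without ramming it, and keep it in: finish while still holding it down, so that I can light the burner. Leave everything else on the table and stove where it is.

Things in the scene. Friction and masses are not known exactly. Their poses are not given: they have to be found in the camera images.
- stove: Raclette stove, fixed: dark green base pan, x -110 to 270, y -330 to 210 mm, 30 mm high, with drip plate, crumb tray, burner hood and gas valve. Origin on the table under the middle of the drip plate; x from the crumb tray at its front (robot side) to its back, y to its left, z up (this is the stove frame). An orange gas hose lies on the table beyond its left side
- plate_center (a point): middle of the bare steel drip plate's level top, 36 mm above the table; axes as the stove's. The plate's free area is x -110 (open front lip) to 130 mm, y -120 to 120 mm from here; rims 12 mm high, 6 mm thick at left, right and back, none at the front. The crusts start scattered over it, none within 80 mm of the back rim
- tray_center (a point): middle of the crumb tray's floor, 4 mm above the table, 145 mm in front (-x) of the plate's middle. Dark steel open tray fixed under the plate's front lip, which drops straight into it; inside 71 mm (stove x -181 to -110) by 246 mm (y -123 to 123); its front and side walls are 46 mm high
- hood_middle (a point): middle of the burner hood's underside, 270 mm above the table. The hood runs along the stove's right side: stove x -150 to 290, y -335 to -205, 94 mm high; a half wheel of cheese on a cradle is under it (y -320 to -220, from z = 133 mm up) and its post stands at the back right. Keep clear
- button_top (a point): middle of the top face of the red gas safety button, a round cap 28 mm across on top of the upright brass gas valve at the left edge of the stove (stove frame x 20, y 172 mm). Top face at 100 mm above the table when out, 90 mm when fully in; brass body about 62 mm long and 28 mm thick below it, nothing above it
- gas_button (a joint): travel of the red button, m: 0 out, 0.010 fully in. Pressed straight down; a spring pushes it back out, 3 N at the start rising evenly to 10 N fully in
- scraper_grip (a point): middle of the scraper block's wooden grip, 52 mm above the block's underside. The block stands on the table: black foot 150 mm long (y), 34 deep (x), 24 high; steel blade 150 long, 30 high on its front (-x), edge level with the underside, face 20 mm ahead of the middle (foot's back 17 mm behind). Grip 20 mm thick (x), 100 long (y), from 24 to 72 mm above the underside. 280 g. z up
- crust1: brown crust of dried cheese, hard, 30 x 22 x 12 mm (x, y, z), 12 g, origin at its centre; lies loose on the drip plate
- crust2: brown crust of dried cheese, hard, 30 x 22 x 12 mm (x, y, z), 12 g, origin at its centre; lies loose on the drip plate
- crust3: brown crust of dried cheese, hard, 30 x 22 x 12 mm (x, y, z), 12 g, origin at its centre; lies loose on the drip plate
- crust4: brown crust of dried cheese, hard, 30 x 22 x 12 mm (x, y, z), 12 g, origin at its centre; lies loose on the drip plate
- pepper_mill: bystander: dark wooden pepper mill, 56 mm across, 155 mm high, origin under its foot
- gherkin_jar: bystander: green glass jar with a white lid, 68 mm across, 109 mm high, origin under its foot
- drink_can: bystander: drink can with a green label, 66 mm across, 115 mm high, origin under its foot
- paper_cup: bystander: dark red paper cup, 80 mm across, 95 mm high, origin under its foot
- cheese_knife: bystander: broad cheese knife with a dark wooden handle, 260 mm long along its x, 65 mm wide, lying flat; origin under its middle
- plate_stack: bystander: stack of paper plates, 190 mm across, 30 mm high, origin under its middle
- gas_lighter: bystander: long blue gas lighter, 200 mm long along its y, 22 mm wide, 18 mm high, lying on the stove's base pan between drip plate and cheese; origin under it

How it is judged:
By the outcome, as a careful person would: the job done as asked, in the order asked, and still so for the second after the job is handed in, while the arm keeps its last pose, push and grip.
It also fails if it takes over 61 s, if anything falls off the work surface, if the arm or the gripper's body presses on something with over 40 N, if the wrist force passes 120 N, or if a joint passes its speed limit or range.

## Working session

There is one attempt and no reset: what is moved stays moved. The work goes in short steps, Python scripts to look and compute and a shell command to move; the robot and the scene stay as the last step left them, time stands still between calls to the robot, and variables do not carry over. Pictures are saved under pics/ and viewed, about 8 in all and at most 12, crops included, and the job is handed in when it is done.

```bash
mkdir -p pics; cat > h.py <<'E'
import numpy as np, cv2
from bench import monitor, eyes, order, boxes_of
def snap(cam, fn=None):
    p=eyes.camera_params(cam); im=eyes.get_image(cam)
    if fn: cv2.imwrite('pics/'+fn, im[:,:,::-1])
    return p, im
def find(cam, p, thing, n=1, mn=0.2):
    out=[]
    for d in boxes_of(cam, thing)[:n]:
        if d['score']>=mn:
            X=p['R'].T@(np.array(d['position'])-p['t']); out.append((round(d['score'],2), (X*1000).round(0).tolist()))
    return out
def px(p,X):
    c=p['R']@(np.array(X)/1000)+p['t']; q=p['intrinsics']@c; return (q[:2]/q[2]).round(0)
def ray(p,uv,z):  # world mm at height z mm
    d=p['R'].T@np.linalg.solve(p['intrinsics'],[uv[0],uv[1],1.]); C=-p['R'].T@p['t']
    return ((C+d*(z/1000-C[2])/d[2])*1000).round(1)
E
python3 - <<'E'
from h import *
for cam in ('top','scene'):
    p,im=snap(cam,cam+'1.png')
    print(cam)
    for t,n in [('scraper_grip',2),('crust1',6),('gas_button',2),('stove',1),('pepper_mill',1),('gherkin_jar',1),('drink_can',1),('paper_cup',1),('cheese_knife',1),('plate_stack',1),('gas_lighter',1)]:
        print(t,find(cam,p,t,n))
s=monitor.read_state(); print(s)
E
```

```text
top
scraper_grip [(0.7, [478.0, 335.0, 27.0])]
crust1 [(0.59, [513.0, 86.0, 50.0]), (0.53, [585.0, 7.0, 49.0])]
gas_button [(0.58, [618.0, 162.0, 100.0])]
stove [(0.89, [632.0, -136.0, 41.0])]
pepper_mill [(0.58, [654.0, 388.0, 138.0])]
gherkin_jar [(0.9, [376.0, 477.0, 113.0])]
drink_can [(0.59, [299.0, 371.0, 117.0])]
paper_cup [(0.78, [298.0, 267.0, 25.0])]
cheese_knife [(0.96, [301.0, -302.0, 3.0])]
plate_stack [(0.8, [566.0, 550.0, 27.0])]
gas_lighter [(0.58, [543.0, -168.0, 46.0])]
scene
scraper_grip [(0.86, [487.0, 350.0, 22.0]), (0.46, [571.0, 550.0, 20.0])]
crust1 [(0.63, [571.0, -90.0, 42.0]), (0.6, [596.0, -28.0, 47.0]), (0.48, [581.0, 10.0, 44.0])]
gas_button [(0.54, [621.0, 160.0, 101.0])]
stove [(0.86, [662.0, -153.0, 35.0])]
pepper_mill [(0.88, [676.0, 403.0, 108.0])]
gherkin_jar [(0.82, [399.0, 484.0, 90.0])]
drink_can [(0.88, [309.0, 391.0, 97.0])]
paper_cup [(0.98, [285.0, 255.0, 61.0])]
cheese_knife [(0.67, [298.0, -277.0, 1.0])]
plate_stack [(0.93, [568.0, 550.0, 21.0])]
gas_lighter [(0.77, [552.0, -165.0, 44.0])]
{'clock': 1.2, 'qpos': array([-8.43399427e-01,  2.55100774e-01,  1.08195482e-01, -2.91178475e-05,
       -1.42389996e+00, -2.84589033e-01]), 'joint_vel': array([ 1.31973016e-04, -1.63630215e-04,  5.55967806e-04, -1.85701236e-04,
        8.69999995e-04, -8.67747204e-05]), 'joint_torque': array([-5.08068842e-04, -3.86404932e+01,  2.38074321e+01,  5.36803678e+00,
       -4.68891412e-04, -6.98067311e-05]), 'eef_pos': array([ 0.23568362, -0.4969304 ,  0.2047765 ]), 'tool_rot': array([-0.15527113,  0.68983933,  0.15528652,  0.68985409]), 'force': array([-0.58649061,  0.2480935 ,  0.34495391]), 'ft_torque': array([0.03090162, 0.00281589, 0.02171733]), 'width': 0.9986617700507748}
```

View pics/top1.png

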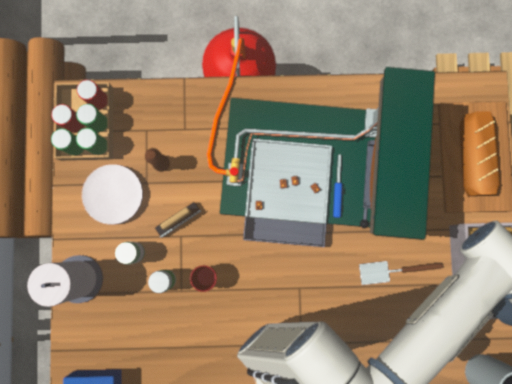

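View pics/scene1.png

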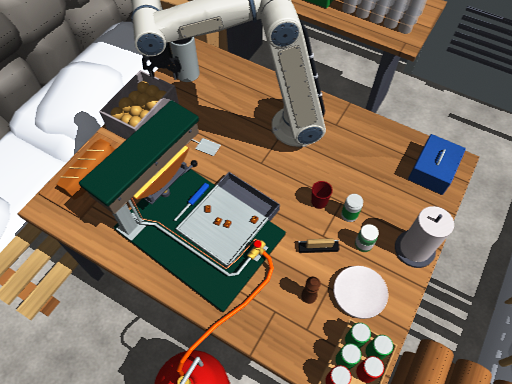

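The top view shows the stove turned slightly, with its plate at about (290,190) px, crusts at (260,205), (284,183), (295,180) and (315,188), the button at (234,171) and the scraper at (180,219), turned about 35°. I'll enlarge it to get the corners and the scraper yaw.

```bash
python3 - <<'E'
import cv2
im=cv2.imread('pics/top1.png')
c=im[130:260,145:345]; cv2.imwrite('pics/crop.png',cv2.resize(c,None,fx=4,fy=4,interpolation=cv2.INTER_CUBIC))
E
```

```text
(no output)
```

View pics/crop.png

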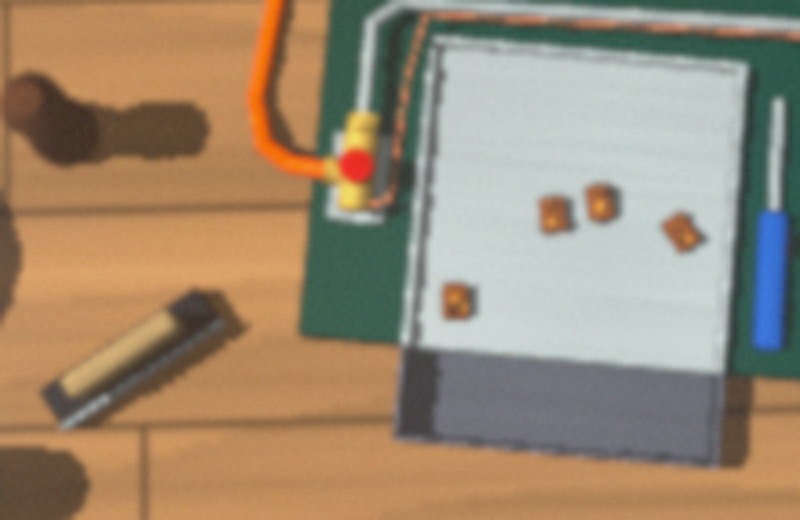

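```bash
cat > fit.py <<'E'
from h import *
from scipy.optimize import least_squares
p=eyes.camera_params('top')
f=lambda u,v,z: ray(p,(145+u/4-.375,130+v/4-.375),z)[:2]
obs=[(434,36,48,136,126),(749,65,48,136,-126),(357,166,100,20,172),(397,437,50,-183,125),(719,465,50,-183,-125)]
W=np.array([f(*o[:3]) for o in obs]); S=np.array([o[3:] for o in obs],float)
def T(q,s): c,n=np.cos(q[2]),np.sin(q[2]); return np.array(q[:2])+np.atleast_2d(s)@np.array([[c,n],[-n,c]])
r=least_squares(lambda q:(T(q,S)-W).ravel(),[600,0,0]); q=r.x
print('stove',q.round(3),'res',r.fun.round(1))
inv=lambda w:(np.atleast_2d(w)-q[:2])@np.array([[np.cos(q[2]),-np.sin(q[2])],[np.sin(q[2]),np.cos(q[2])]])
for u,v in [(457,300),(555,214),(602,203),(683,232)]:
    w=f(u,v,48); print('crust',w,inv(w).round(0))
print('button',T(q,[20,172]))
a=f(63,425,30);b=f(230,318,30);print('blade',a,b,np.linalg.norm(a-b),np.degrees(np.arctan2(*(a-b)[::-1])))
print('grip',f(121,353,72)); 
E
python3 fit.py
```

```text
stove [ 5.77376e+02 -1.00210e+01 -1.12000e-01] res [ 0.5  1.2  1.2 -0.7  0.7 -0.8 -1.1 -0.1 -1.4  0.5]
crust [516.2  85.7] [[-72.  88.]]
crust [582.1   7.2] [[ 3. 18.]]
crust [589.9 -30. ] [[ 15. -18.]]
crust [565.5 -92.9] [[ -3. -84.]]
button [[616.50634399 158.65887018]]
blade [426.7 397. ] [507.7 265. ] 154.8709139896837 121.53479190518831
grip [479.6 344.2]
```

The stove fit holds to about 1 mm: origin at (577,-10), yaw -0.112. The scraper is at about (481,343) with yaw about 31.5°. I'll go towards it, staying clear of the hood.

```bash
python3 -m pendant '[[[-1,3,45,0,0.16],[-1,6,90,0,0.34],[-1,9,140,0,0.52],[-1,12,190,0,0.7],[-1,14,237,0,0.86]]]'
python3 -m pendant '[[[-1,16,48,0,0.16],[-1,32,96,0,0.34],[-1,48,144,0,0.52],[-1,64,192,0,0.7],[-1,80,240,0,0.8]]]'
python3 -m pendant '[[[-1,26,60,0,0],[-1,52,120,0,0],[-1,78,180,0,0],[-1,104,240,0,0],[-1,110,280,0,0]]]'
python3 - <<'E'
from h import *
s=monitor.read_state(); print(s['clock'],s['eef_pos'],s['tool_rot'])
p,im=snap('wrist','w1.png'); print(find('wrist',p,'scraper_grip',2)); print(px(p,[481,343,72]))
from scipy.spatial.transform import Rotation as R
y=R.from_quat(s['tool_rot']).apply([0,1,0]); print(np.degrees(np.arctan2(y[1],y[0])))
E
```

```text
clock: 1.82
eef_pos: [0.2495, -0.2586, 0.2049]
tool_rot: [-0.43, 0.561, 0.43, 0.561]
force: [0.6, 1.8, 0.8]
width: 0.999
clock: 2.45
eef_pos: [0.3297, -0.0168, 0.2053]
tool_rot: [0.616, -0.347, -0.615, -0.349]
force: [2.2, -0.4, 0.3]
width: 0.999
clock: 3.08
eef_pos: [0.4404, 0.2653, 0.205]
tool_rot: [0.616, -0.347, -0.615, -0.348]
force: [-0.1, -1.0, 0.5]
width: 1.003
3.075 [0.44041976 0.26527219 0.2049648 ] [ 0.61619199 -0.347385   -0.61501853 -0.34840106]
[]
[178. 222.]
-148.94358423936663
```

View pics/w1.png

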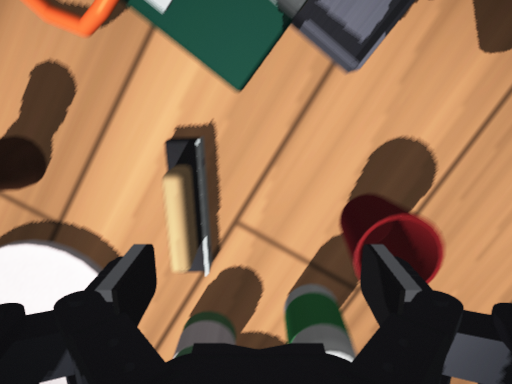

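The wrist view shows the grip top from (178,172) to (183,270) and the blade top edge from (201,138) to (208,274). The jaws open sideways in the image, across the grip.

```bash
python3 - <<'E'
from h import *
p=eyes.camera_params('wrist')
for z,a,b in [(72,(178,174),(184,271)),(30,(202,138),(209,274))]:
    A,B=ray(p,a,z),ray(p,b,z); d=B-A; print(A[:2],B[:2],np.linalg.norm(d),(A+B)[:2]/2,np.degrees(np.arctan2(d[1],d[0])))
E
```

```text
[501.1 304. ] [451.4 386.2] 96.05691021472636 [476.25 345.1 ] 121.15811747388047
[501.5 272.5] [422.9 399.7] 149.52524870402323 [462.2 336.1] 121.7129360012143
```

```bash
python3 -m pendant '[[[-1,19,40,0,0.01],[-1,38,80,-10,0.01],[-1,38,80,-65,0.01],[-1,38,80,-115,0.01],[-1,38,80,-140,0.01]]]'
python3 -m pendant '[[[-1,0,0,-10,0],[-1,0,0,-22,0],[-1,0,0,-25,0]]]'
python3 -m pendant '[[[1,0,0,0,0],[1,0,0,0,0],[1,0,0,0,0],[1,0,0,0,0],[1,0,0,0,0]]]'
python3 -m pendant '[[[1,0,0,0,0],[1,0,0,0,0]]]'
```

```text
clock: 3.8
eef_pos: [0.4768, 0.3454, 0.0605]
tool_rot: [-0.617, 0.346, 0.618, 0.343]
force: [0.5, 0.1, 0.5]
width: 0.999
clock: 4.18
eef_pos: [0.4769, 0.3456, 0.0356]
tool_rot: [-0.617, 0.345, 0.618, 0.343]
force: [-0.5, 0.2, 0.1]
width: 1.001
clock: 4.8
eef_pos: [0.4775, 0.346, 0.0363]
tool_rot: [0.618, -0.345, -0.618, -0.343]
force: [1.2, 1.8, 1.7]
width: 0.212
clock: 5.05
eef_pos: [0.4776, 0.3461, 0.0363]
tool_rot: [0.618, -0.345, -0.618, -0.343]
force: [0.7, 0.1, 2.0]
width: 0.216
```

```bash
python3 -m pendant '[[[1,0,0,25,0],[1,0,0,70,0],[1,0,0,115,0],[1,0,-10,145,-0.1],[1,0,-30,150,-0.2]]]'
python3 -m pendant '[[[1,20,-50,0,-0.1],[1,40,-100,0,-0.2],[1,60,-150,0,-0.3],[1,80,-200,0,-0.4],[1,95,-230,0,-0.468]]]'
python3 -m pendant '[[[1,25,-50,0,0],[1,50,-100,0,0],[1,66,-135,0,0],[1,66,-140,0,0]]]'
python3 - <<'E'
from h import *
s=monitor.read_state(); print(s['eef_pos'],s['force'])
from scipy.spatial.transform import Rotation as R
y=-R.from_quat(s['tool_rot']).apply([0,1,0]); print(np.arctan2(y[1],y[0]))
p,im=snap('wrist','w2.png'); p,im=snap('top','top2.png'); print(find('top',p,'crust1',6), find('top',p,'scraper_grip',1))
E
```

```text
clock: 5.68
eef_pos: [0.4776, 0.3165, 0.1875]
tool_rot: [-0.58, 0.405, 0.58, 0.405]
force: [-0.6, 0.1, -4.1]
width: 0.213
clock: 6.3
eef_pos: [0.5718, 0.0842, 0.186]
tool_rot: [-0.468, 0.53, 0.47, 0.528]
force: [0.3, 0.6, -3.0]
width: 0.212
clock: 6.8
eef_pos: [0.6372, -0.0581, 0.1834]
tool_rot: [-0.466, 0.532, 0.47, 0.528]
force: [0.2, 0.5, -3.7]
width: 0.211
[ 0.63716877 -0.05810045  0.18342893] [ 0.18293409  0.54016509 -3.72832503]
-0.1238809490356605
[(0.39, [571.0, -93.0, 54.0])] [(0.83, [630.0, -32.0, 170.0])]
```

View pics/w2.png

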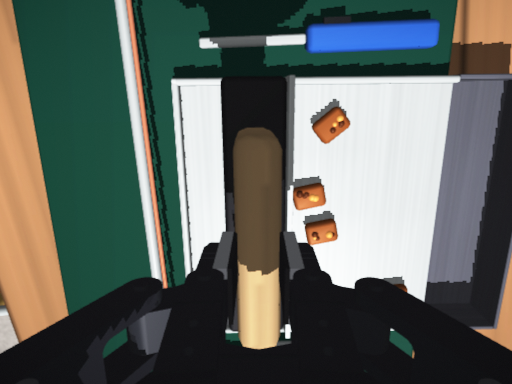

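The scraper is held square with its blade towards the lip, and all four crusts, at (331,124), (309,196), (321,232) and (398,288), are ahead of the blade. Next I lower it.

```bash
python3 -m pendant '[[[1,5,4,-30,0.012],[1,5,4,-70,0.012],[1,5,4,-90,0.012],[1,5,4,-98,0.012],[1,5,4,-98,0.012]]]'
```

```text
clock: 7.62
eef_pos: [0.6421, -0.0502, 0.0877]
tool_rot: [-0.471, 0.527, 0.474, 0.524]
force: [-0.8, -0.2, -3.2]
width: 0.208
```

```bash
python3 -m pendant '[[[1,0,0,-6,0],[1,0,0,-11,0],[1,0,0,-13,0],[1,0,0,-13,0]]]'
python3 -m pendant '[[[1,-10,1,0,0],[1,-25,3,0,0],[1,-40,4,0,0],[1,-55,6,0,0],[1,-70,8,0,0]]]'
python3 -m pendant '[[[1,-15,2,0,0],[1,-30,3,0,0],[1,-45,5,0,0],[1,-58,6,0,0],[1,-68,8,0,0]]]'
```

```text
clock: 8.12
eef_pos: [0.642, -0.0503, 0.0746]
tool_rot: [-0.471, 0.528, 0.474, 0.524]
force: [0.2, 0.3, -3.7]
width: 0.213
clock: 8.75
eef_pos: [0.5711, -0.0422, 0.075]
tool_rot: [-0.471, 0.527, 0.474, 0.525]
force: [0.4, 0.7, -2.9]
width: 0.211
clock: 9.38
eef_pos: [0.5024, -0.0342, 0.0753]
tool_rot: [-0.471, 0.527, 0.474, 0.525]
force: [0.7, 0.7, -3.1]
width: 0.212
```

```bash
python3 -m pendant '[[[1,-9,1,0,0],[1,-18,2,0,0],[1,-26,3,0,0],[1,-31,3,0,0],[1,-31,3,0,0]]]'
python3 - <<'E'
from h import *
p,im=snap('wrist','w3.png')
E
```

```text
clock: 10.0
eef_pos: [0.4712, -0.0312, 0.0754]
tool_rot: [-0.471, 0.527, 0.474, 0.525]
force: [-0.6, 0.5, -3.5]
width: 0.212
```

View pics/w3.png

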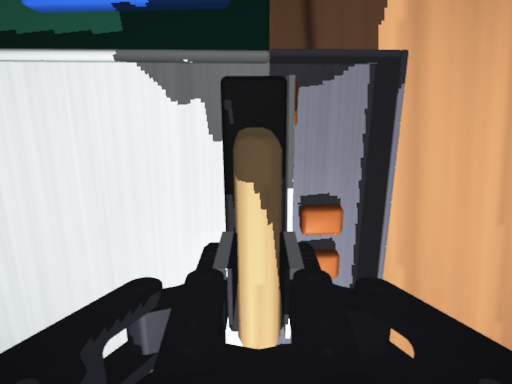

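Three crusts are in the tray: (322,219), (325,262) and one mostly hidden at (295,105). Now the left pass for crust 1.

```bash
python3 -m pendant '[[[1,0,0,25,0],[1,15,8,50,0],[1,55,30,55,0],[1,100,54,55,0],[1,110,58,55,0]]]'
python3 -m pendant '[[[1,0,0,-15,-0.003],[1,0,0,-40,-0.003],[1,0,0,-52,-0.003],[1,0,0,-56,-0.003],[1,0,0,-56,-0.003]]]'
```

```text
clock: 10.68
eef_pos: [0.5837, 0.0281, 0.1292]
tool_rot: [-0.472, 0.527, 0.474, 0.525]
force: [-0.3, -0.9, -3.7]
width: 0.214
clock: 11.3
eef_pos: [0.5839, 0.0279, 0.0737]
tool_rot: [-0.471, 0.528, 0.473, 0.525]
force: [-0.7, -0.5, -3.0]
width: 0.213
```

```bash
python3 -m pendant '[[[1,-10,1,0,0],[1,-25,3,0,0],[1,-40,4,0,0],[1,-55,6,0,0],[1,-68,8,0,0]]]'
python3 -m pendant '[[[1,-10,1,0,0],[1,-19,2,0,0],[1,-27,3,0,0],[1,-33,4,0,0],[1,-33,4,0,0]]]'
```

```text
clock: 11.92
eef_pos: [0.5152, 0.0361, 0.0745]
tool_rot: [-0.471, 0.527, 0.473, 0.526]
force: [0.2, 0.4, -3.1]
width: 0.213
clock: 12.55
eef_pos: [0.4819, 0.0402, 0.0745]
tool_rot: [-0.471, 0.527, 0.473, 0.526]
force: [0.5, 0.0, -4.4]
width: 0.212
```

```bash
python3 -m pendant '[[[1,0,0,40,0],[1,0,0,85,0],[1,-5,20,105,0],[1,-10,60,110,0.1],[1,-10,100,112,0.2]]]'
python3 -m pendant '[[[1,5,40,0,0.15],[1,6,90,0,0.3],[1,6,140,0,0.46],[1,6,190,0,0.46],[1,6,206,0,0.46]]]'
python3 - <<'E'
from h import *
p,im=snap('top'); print(find('top',p,'crust1',6))
c=im[130:260,145:345]; a=cv2.resize(c,None,fx=3,fy=3,interpolation=cv2.INTER_CUBIC)
p,im=snap('scene'); print(find('scene',p,'crust1',6))
c=im[160:280,160:300]; b=cv2.resize(c,(600*140//240,300)) ; b=cv2.resize(c,None,fx=3,fy=3,interpolation=cv2.INTER_CUBIC)
h=max(a.shape[0],b.shape[0]); P=lambda i:cv2.copyMakeBorder(i,0,h-i.shape[0],0,0,0)
o=cv2.resize(np.hstack([P(a),P(b)]),None,fx=.78,fy=.78)
print(o.shape);cv2.imwrite('pics/c2.png',o[:,:,::-1])
E
```

```text
clock: 13.18
eef_pos: [0.4722, 0.1413, 0.1872]
tool_rot: [-0.522, 0.476, 0.524, 0.476]
force: [1.2, -0.6, -3.3]
width: 0.213
clock: 13.8
eef_pos: [0.4779, 0.3498, 0.186]
tool_rot: [-0.617, 0.344, 0.619, 0.343]
force: [-0.6, -1.0, -3.2]
width: 0.208
[(0.61, [449.0, -90.0, 30.0]), (0.48, [442.0, 98.0, 14.0]), (0.38, [433.0, -4.0, 14.0])]
[(0.48, [433.0, 30.0, 15.0]), (0.43, [442.0, 100.0, 18.0])]
(304, 796, 3)
```

View pics/c2.png

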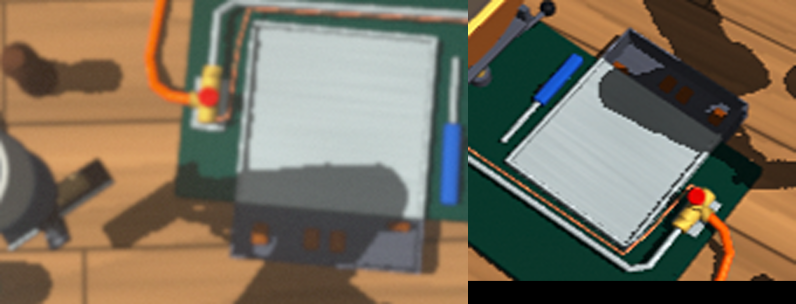

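The plate is clear, and four brown bits show in the tray. The right-hand one, at about (400,226) px, sits close against the lip and reads z≈30 mm. I'll check it closely before parting with the scraper.

```bash
python3 -m pendant '[[[1,8,-50,0,-0.15],[1,16,-110,0,-0.3],[1,26,-165,0,-0.46],[1,36,-220,0,-0.6],[1,40,-260,0,-0.66]]]'
python3 -m pendant '[[[1,8,-45,0,0],[1,14,-85,0,0],[1,14,-95,0,0],[1,14,-95,0,0]]]'
python3 - <<'E'
from h import *
p,im=snap('wrist'); print(find('wrist',p,'crust1',6))
print(px(p,[449,-90,30]))
u,v=px(p,[449,-90,30]).astype(int); u0,v0=max(0,min(u-80,352)),max(0,min(v-60,264))
c=im[v0:v0+120,u0:u0+160]; print(u0,v0)
o=np.hstack([cv2.resize(im,(400,300)),cv2.resize(c,(400,300),interpolation=cv2.INTER_CUBIC)]); cv2.imwrite('pics/c3.png',o[:,:,::-1])
E
```

```text
clock: 14.62
eef_pos: [0.5181, 0.083, 0.1876]
tool_rot: [-0.471, 0.527, 0.472, 0.527]
force: [0.4, 0.4, -2.9]
width: 0.211
clock: 15.12
eef_pos: [0.5316, -0.013, 0.1878]
tool_rot: [-0.47, 0.528, 0.471, 0.528]
force: [0.2, 0.3, -3.3]
width: 0.21
[(0.82, [429.0, -10.0, 13.0]), (0.81, [445.0, -89.0, 25.0]), (0.64, [441.0, 94.0, 13.0]), (0.62, [435.0, 29.0, 16.0])]
[339.  75.]
259 15
```

View pics/c3.png

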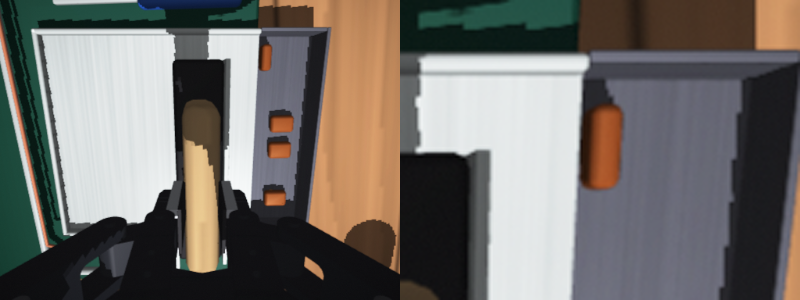

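All four crusts are in the tray. Crust 4 stands on edge against the lip wall, below plate level, so it counts as in. Now I take the scraper back.

```bash
python3 -m pendant '[[[1,-10,45,0,0.1],[1,-20,100,0,0.2],[1,-30,155,0,0.35],[1,-40,210,0,0.5],[1,-45,240,0,0.66]]]'
python3 -m pendant '[[[1,-4,50,0,0],[1,-8,100,0,0],[1,-8,119,0,0],[1,-8,119,-20,0],[1,-8,119,-60,0]]]'
python3 -m pendant '[[[1,0,0,-40,0],[1,0,0,-65,0],[1,0,0,-78,0],[1,0,0,-83,0],[1,0,0,-83,0]]]'
```

```text
clock: 15.85
eef_pos: [0.4854, 0.2321, 0.1877]
tool_rot: [-0.618, 0.343, 0.619, 0.343]
force: [-0.0, -0.3, -2.6]
width: 0.213
clock: 16.48
eef_pos: [0.478, 0.3529, 0.1288]
tool_rot: [-0.619, 0.341, 0.619, 0.344]
force: [0.4, 0.0, -3.7]
width: 0.212
clock: 17.1
eef_pos: [0.4783, 0.3533, 0.0465]
tool_rot: [0.619, -0.341, -0.618, -0.344]
force: [0.7, 0.4, -2.5]
width: 0.21
```

Now 10 mm down until contact, release, and lift.

```bash
python3 -m pendant '[[[1,0,0,-5,0],[1,0,0,-9,0],[1,0,0,-10,0],[1,0,0,-10,0]]]'
python3 -m pendant '[[[0.3,0,0,0,0],[0,0,0,0,0],[-1,0,0,0,0],[-1,0,0,0,0],[-1,0,0,0,0]]]'
python3 -m pendant '[[[-1,0,0,10,0],[-1,0,0,45,0],[-1,0,0,90,0],[-1,0,0,130,0],[-1,0,0,150,0]]]'
```

```text
clock: 17.6
eef_pos: [0.4784, 0.3533, 0.0366]
tool_rot: [0.619, -0.341, -0.618, -0.344]
force: [-0.1, -0.9, -2.7]
width: 0.21
clock: 18.23
eef_pos: [0.4785, 0.3533, 0.0367]
tool_rot: [0.619, -0.341, -0.618, -0.344]
force: [0.0, 0.1, -0.2]
width: 1.0
clock: 18.85
eef_pos: [0.4793, 0.3539, 0.1905]
tool_rot: [0.619, -0.339, -0.618, -0.346]
force: [-0.6, 1.3, -0.2]
width: 1.0
```

```bash
python3 -m pendant '[[[1,28,-40,0,0],[1,60,-84,0,0],[1,92,-128,0,0],[1,124,-175,0,0],[1,138,-195,0,0]]]'
python3 -m pendant '[[[1,0,0,-15,0],[1,0,0,-40,0],[1,0,0,-55,0],[1,0,0,-60,0],[1,0,0,-60,0]]]'
python3 - <<'E'
from h import *
s=monitor.read_state(); print(s['eef_pos'],s['force'],s['width'])
p,im=snap('wrist'); print(find('wrist',p,'gas_button',2)); print(px(p,[617,159,100]),px(p,s['eef_pos']*1000))
q,i2=snap('scene'); print(find('scene',q,'scraper_grip',1), px(q,s['eef_pos']*1000),px(q,[617,159,100]))
o=np.hstack([cv2.resize(im,(400,300)),cv2.resize(i2[170:290,200:360],(400,300),interpolation=cv2.INTER_CUBIC)]); cv2.imwrite('pics/c4.png',o[:,:,::-1])
E
```

```text
clock: 19.48
eef_pos: [0.6186, 0.1561, 0.1912]
tool_rot: [0.619, -0.34, -0.617, -0.347]
force: [0.6, 1.3, 0.2]
width: 0.0
clock: 20.1
eef_pos: [0.6186, 0.1565, 0.1314]
tool_rot: [0.619, -0.339, -0.617, -0.347]
force: [0.0, 0.3, 0.1]
width: -0.0
[0.6186121  0.15645768 0.13144556] [0.0085737  0.26254484 0.05108393] -0.0003707157604682593
[(0.81, [613.0, 158.0, 101.0])]
[258. 214.] [257. 228.]
[(0.84, [490.0, 356.0, 21.0])] [257. 239.] [258. 242.]
```

View pics/c4.png

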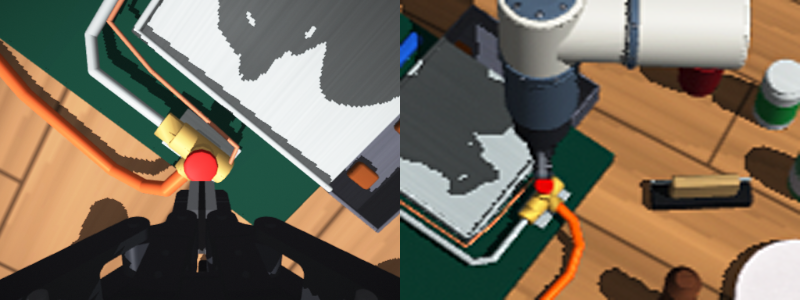

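Button centre is at (200,166) in the left half, which projects to (617,159). The scraper stands upright on the table. I'll press gently.

```bash
python3 -m pendant '[[[1,-2,2,-12,0],[1,-2,2,-22,0],[1,-2,2,-27,0],[1,-2,2,-28,0]]]'
python3 -m pendant '[[[1,0,0,-2,0],[1,0,0,-4,0],[1,0,0,-6,0],[1,0,0,-8,0],[1,0,0,-8,0]]]'
```

```text
clock: 20.8
eef_pos: [0.6168, 0.1582, 0.1034]
tool_rot: [0.619, -0.34, -0.617, -0.347]
force: [-0.5, 0.5, -0.0]
width: 0.003
clock: 21.42
eef_pos: [0.6167, 0.1582, 0.0952]
tool_rot: [0.619, -0.34, -0.617, -0.347]
force: [-0.9, -0.1, -0.1]
width: -0.001
```

No contact force yet at 95 mm, which is unexpected. I'll look before going on.

```bash
python3 - <<'E'
from h import *
s=monitor.read_state(); print(s['eef_pos'],s['force'],s['width'])
p,im=snap('wrist'); print(find('wrist',p,'gas_button',2)); print(px(p,[617,159,100]),px(p,s['eef_pos']*1000))
q,i2=snap('scene'); print(find('scene',q,'gas_button',2),px(q,s['eef_pos']*1000))
o=np.hstack([cv2.resize(im[160:310,160:360],(400,300),interpolation=cv2.INTER_CUBIC),cv2.resize(i2[210:270,220:300],(400,300),interpolation=cv2.INTER_CUBIC)]); cv2.imwrite('pics/c5.png',o[:,:,::-1])
E
```

```text
[0.61667577 0.15816614 0.09518019] [-0.90018857 -0.13015454 -0.07929208] -0.0011691884562553213
[(0.97, [620.0, 151.0, 101.0])]
[256. 233.] [257. 228.]
[] [257. 243.]
```

View pics/c5.png

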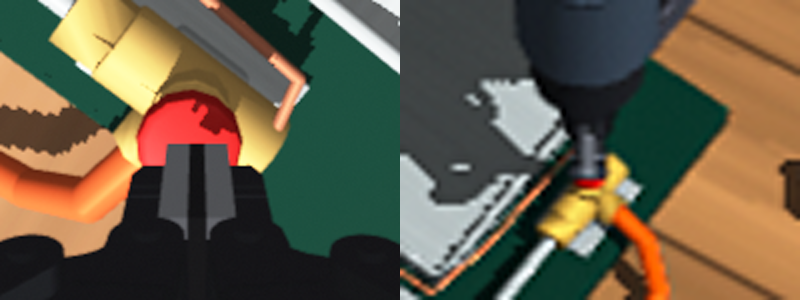

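The fingertips are over the button's middle, at (195,145) in the left half, and seemingly not touching yet. I'll continue down in small steps, watching force.

```bash
python3 -m pendant '[[[1,0,0,-1,0],[1,0,0,-2,0],[1,0,0,-2,0]]]'
python3 -m pendant '[[[1,0,0,-1,0],[1,0,0,-2,0],[1,0,0,-2,0]]]'
```

```text
clock: 22.0
eef_pos: [0.6168, 0.1581, 0.0933]
tool_rot: [0.619, -0.34, -0.617, -0.347]
force: [0.6, 0.7, -0.6]
width: -0.004
clock: 22.38
eef_pos: [0.6167, 0.1581, 0.0912]
tool_rot: [0.619, -0.34, -0.617, -0.347]
force: [-0.1, -0.3, -0.6]
width: -0.002
```

```bash
python3 -m pendant '[[[1,0,0,-1,0],[1,0,0,-2,0],[1,0,0,-2,0]]]'
python3 -m pendant '[[[1,0,0,-1,0],[1,0,0,-2,0],[1,0,0,-2,0]]]'
python3 - <<'E'
from h import *
s=monitor.read_state(); print(s['eef_pos'],s['force'],s['joint_torque'].round(2))
p,im=snap('wrist'); print(find('wrist',p,'gas_button',2)); print(px(p,[617,159,100]),px(p,[617,159,90]),px(p,s['eef_pos']*1000))
q,i2=snap('scene')
o=np.hstack([cv2.resize(im[160:310,160:360],(400,300),interpolation=cv2.INTER_CUBIC),cv2.resize(i2[220:265,230:290],(400,300),interpolation=cv2.INTER_CUBIC)]); cv2.imwrite('pics/c6.png',o[:,:,::-1])
E
```

```text
clock: 22.75
eef_pos: [0.6166, 0.1581, 0.089]
tool_rot: [0.619, -0.34, -0.617, -0.347]
force: [0.3, -0.6, 0.3]
width: 0.004
clock: 23.12
eef_pos: [0.6165, 0.1581, 0.0869]
tool_rot: [0.619, -0.34, -0.617, -0.347]
force: [0.0, 0.2, 0.8]
width: 0.003
[0.61653441 0.15808614 0.08692937] [0.03268074 0.22325312 0.81977751] [ 0.000e+00 -4.940e+01  2.265e+01  5.090e+00  4.000e-02  0.000e+00]
[(0.7, [619.0, 149.0, 102.0])]
[255. 239.] [256. 232.] [257. 228.]
```

View pics/c6.png

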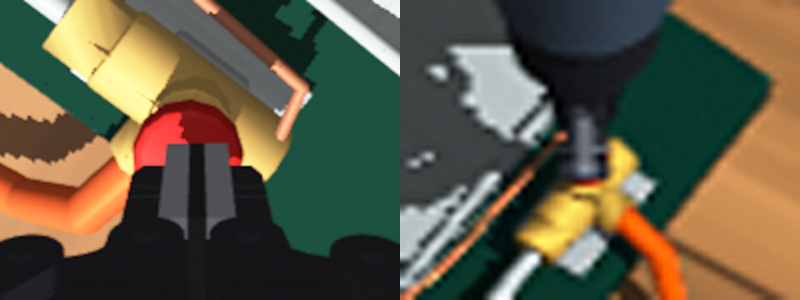

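The force is still only noise, and the button still looks fully out. The real fingertip seems to end short of the nominal TCP. I'll keep going in small force-checked steps.

```bash
python3 -m pendant '[[[1,0,0,-1,0],[1,0,0,-2,0],[1,0,0,-2,0]]]'
python3 -m pendant '[[[1,0,0,-1,0],[1,0,0,-2,0],[1,0,0,-2,0]]]'
python3 -m pendant '[[[1,0,0,0,0],[1,0,0,0,0]]]'
```

```text
clock: 23.65
eef_pos: [0.6166, 0.1581, 0.0849]
tool_rot: [0.619, -0.34, -0.617, -0.347]
force: [0.4, 0.9, -0.6]
width: -0.002
clock: 24.02
eef_pos: [0.6165, 0.158, 0.0828]
tool_rot: [0.619, -0.34, -0.617, -0.347]
force: [-0.2, -0.1, -0.6]
width: -0.001
clock: 24.28
eef_pos: [0.6165, 0.1581, 0.0828]
tool_rot: [0.619, -0.34, -0.617, -0.347]
force: [0.7, -0.6, 0.4]
width: 0.003
```

```bash
python3 - <<'E'
from h import *
from scipy.optimize import least_squares
s=monitor.read_state(); print(s['eef_pos'])
for cam in ('wrist','scene','top'):
    p,im=snap(cam,cam+'_z.png'); C=-p['R'].T@p['t']*1000; print(cam,'centre',C.round(0),'axis',p['R'][2].round(2))
    i=im.astype(int); m=((i[...,0]>90)&(i[...,0]>2.2*i[...,1])&(i[...,0]>2.2*i[...,2])).astype(np.uint8)
    u,v=px(p,[617,159,95]).astype(int); w=60 if cam=='wrist' else 12
    mm=np.zeros_like(m); mm[max(0,v-w):v+w,max(0,u-w):u+w]=m[max(0,v-w):v+w,max(0,u-w):u+w]
    ys,xs=np.nonzero(mm); print('n',len(xs), 'pred',u,v, 'bbox',(xs.min(),xs.max(),ys.min(),ys.max()) if len(xs) else None)
    for z in (100,90):
        a=np.linspace(0,2*np.pi,40); P=np.array([px(p,[616.5+14*np.cos(t),158.7+14*np.sin(t),z]) for t in a]); print('  circle z',z,P.min(0),P.max(0))
    print('  tcp',px(p,s['eef_pos']*1000))
    if cam=='scene':
        print(find('scene',p,'gas_button',2))
        o1=cv2.resize(i[220:265,230:290].astype(np.uint8),(400,300),interpolation=cv2.INTER_NEAREST)
    if cam=='wrist': o2=cv2.resize(im[160:310,160:360],(400,300))
cv2.imwrite('pics/c7.png',np.hstack([o2,o1])[:,:,::-1])
E
```

```text
[0.61649892 0.15805453 0.08281087]
wrist centre [650. 100. 251.] axis [-0.13  0.23 -0.96]
n 1155 pred 255 239 bbox (np.int64(195), np.int64(281), np.int64(213), np.int64(266))
  circle z 100 [227. 215.] [286. 269.]
  circle z 90 [229. 208.] [284. 260.]
  tcp [257. 228.]
scene centre [1175.  482. 1526.] axis [-0.43 -0.25 -0.87]
n 13 pred 258 243 bbox (np.int64(263), np.int64(267), np.int64(251), np.int64(254))
  circle z 100 [254. 239.] [261. 246.]
  circle z 90 [254. 240.] [261. 247.]
  tcp [257. 244.]
[]
top centre [ 390.   96. 1587.] axis [ 0.09 -0.01 -1.  ]
n 0 pred 234 171 bbox None
  circle z 100 [230. 166.] [239. 175.]
  circle z 90 [230. 167.] [239. 176.]
  tcp [235. 172.]
```

The wrist geometry says the finger's front edge (row 232) projects clearly above the nominal TCP height. That agrees with the tip being short of the nominal TCP and not yet touching. I'll keep stepping down with force checks.

```bash
for i in 1; do python3 -m pendant '[[[1,0,0,-1,0],[1,0,0,-2,0],[1,0,0,-2,0]]]' | grep -E 'eef|force'
python3 -m pendant '[[[1,0,0,-1,0],[1,0,0,-1,0]]]'| grep -E 'eef|force'; done
```

```text
eef_pos: [0.6164, 0.158, 0.0807]
force: [-0.1, 1.0, 0.4]
eef_pos: [0.6163, 0.158, 0.0795]
force: [0.2, 0.6, 0.1]
```

```bash
python3 - <<'E'
from h import *
im=cv2.imread('pics/wrist_z.png')
a=cv2.resize(im[190:300,190:330],(560,440),interpolation=cv2.INTER_CUBIC)
p=eyes.camera_params('wrist')
# finger front-face point: TCP moved 11 mm toward camera horizontally, at various heights above TCP (tool-fixed)
s=monitor.read_state(); e=s['eef_pos']*1000; C=-p['R'].T@p['t']*1000; d=(C-e)[:2]; d/=np.linalg.norm(d)
for f in (0,6,11):
    print(f,[(h,px(p,[*(e[:2]+f*d),e[2]+h]).tolist()) for h in (0,5,10,15,20,25)])
E
```

```text
0 [(0, [257.0, 228.0]), (5, [257.0, 232.0]), (10, [257.0, 236.0]), (15, [257.0, 240.0]), (20, [257.0, 244.0]), (25, [257.0, 249.0])]
6 [(0, [258.0, 218.0]), (5, [258.0, 221.0]), (10, [257.0, 225.0]), (15, [257.0, 228.0]), (20, [257.0, 232.0]), (25, [257.0, 237.0])]
11 [(0, [258.0, 208.0]), (5, [258.0, 212.0]), (10, [258.0, 215.0]), (15, [258.0, 218.0]), (20, [258.0, 222.0]), (25, [257.0, 226.0])]
```

The tip seems about 20 mm above the nominal TCP, so contact should come near here. I'll continue in small steps.

```bash
python3 -m pendant '[[[1,0,0,-1,0],[1,0,0,-2,0],[1,0,0,-2,0]]]' | grep -E 'eef|force'
python3 -m pendant '[[[1,0,0,-1,0],[1,0,0,-2,0],[1,0,0,-2,0]]]'| grep -E 'eef|force'
```

```text
eef_pos: [0.6162, 0.158, 0.0773]
force: [-1.2, -0.2, -0.3]
eef_pos: [0.6161, 0.1579, 0.0752]
force: [-0.5, -1.1, -0.3]
```

```bash
cat > arc.py <<'E'
from h import *
from scipy.optimize import least_squares
s=monitor.read_state(); p,im=snap('wrist','wrist_n.png')
i=im.astype(int); r=((i[...,0]>60)&(i[...,0]>3*i[...,1])&(i[...,0]>3*i[...,2])).astype(np.uint8)
n,l,st,_=cv2.connectedComponentsWithStats(r[180:300,190:330]); k=1+np.argmax(st[1:,4]); m=l==k
print('clock',s['clock'],'tcp',s['eef_pos'],'F',s['force'].round(1),'red bbox',st[k])
ys,xs=np.nonzero(m); pts=[]
for x in range(xs.min(),xs.max()+1):
    c=ys[xs==x]
    if len(c): pts.append((x+190,c.min()+180-.5))
pts=np.array(pts); C=-p['R'].T@p['t']*1000
def res(q):
    # each arc point back-projected to plane z lies on the circle
    out=[]
    for u,v in pts:
        d=p['R'].T@np.linalg.solve(p['intrinsics'],[u,v,1.]); X=C+d*(q[2]-C[2])/d[2]
        out.append(np.hypot(X[0]-q[0],X[1]-q[1])-14)
    return out
f=least_squares(res,[616,159,95],loss='soft_l1',f_scale=.5); print('button fit',f.x.round(1),'cost',round(f.cost,1),len(pts))
# with xy fixed
g=least_squares(lambda z:res([616.5,158.7,z[0]]),[95.],loss='soft_l1',f_scale=.5); print('z with xy fixed',g.x.round(1),round(g.cost,1))
for y in range(205,262,6): print(y,' '.join('%d,%d,%d'%tuple(im[y,x]) for x in range(225,290,8)))
E
python3 arc.py
```

```text
clock 25.85 tcp [0.61613365 0.15794719 0.07520999] F [-0.5 -1.1 -0.3] red bbox [ 33  38  58  36 715]
button fit [616.1 162.5  86.9] cost 1.1 58
z with xy fixed [96.6] 11.3
205 254,243,152 250,231,134 240,209,116 116,90,49 101,79,44 109,86,47 99,77,43 77,79,79 96,99,99
211 255,251,169 254,243,152 100,79,45 108,84,46 116,91,49 99,78,43 110,86,47 98,77,42 100,103,104
217 255,249,166 201,162,86 129,102,55 122,87,48 121,87,48 125,98,52 98,78,43 109,85,47 96,76,41
223 254,246,157 223,177,97 98,14,12 101,13,12 102,15,14 95,15,14 113,89,47 156,122,66 119,93,51
229 157,123,67 120,18,16 120,19,19 121,20,19 122,21,20 122,21,20 94,14,12 198,158,85 151,120,64
235 168,110,60 254,72,71 119,20,18 81,82,86 18,18,20 80,81,85 85,74,77 230,192,105 194,156,83
241 221,38,36 255,85,84 111,27,27 79,81,84 18,17,18 80,82,85 80,81,85 210,159,85 228,188,102
247 242,55,54 21,21,23 56,57,61 80,81,85 20,19,20 80,81,86 80,82,85 21,20,24 21,21,24
253 25,24,28 26,27,29 72,73,77 80,82,85 18,18,20 80,81,85 80,81,86 25,25,28 25,25,27
259 21,20,24 21,22,25 81,82,85 80,81,84 18,18,20 80,81,84 80,81,85 22,22,25 22,21,24
```

The button arc moves 5 px down the image as the camera descends 7.6 mm, so the button is static and not pressed yet. The finger occludes it, so the tip is still above. Continue.

```bash
python3 -m pendant '[[[1,0,0,-1,0],[1,0,0,-2,0],[1,0,0,-2,0]]]' | grep -E 'eef|force'
python3 -m pendant '[[[1,0,0,-1,0],[1,0,0,-2,0],[1,0,0,-2,0]]]'| grep -E 'eef|force'; python3 arc.py | head -3
```

```text
eef_pos: [0.6163, 0.1579, 0.0737]
force: [-0.6, 0.2, 2.0]
eef_pos: [0.6163, 0.1579, 0.0718]
force: [-1.5, -0.5, 3.7]
clock 26.65 tcp [0.61629828 0.15793878 0.07183936] F [-1.5 -0.5  3.7] red bbox [ 33  39  58  36 658]
button fit [616.1 162.5  85.1] cost 1.1 58
z with xy fixed [94.8] 11.0
```

Contact at last, at TCP z≈74.5 (3–4 N, matching the spring's start). So fully in should be at about 64.

```bash
python3 -m pendant '[[[1,0,0,-1,0],[1,0,0,-2,0],[1,0,0,-3,0],[1,0,0,-3,0]]]' | grep -E 'eef|force'
python3 -m pendant '[[[1,0,0,-1,0],[1,0,0,-2,0],[1,0,0,-2,0]]]'| grep -E 'eef|force'; python3 arc.py | head -3
```

```text
eef_pos: [0.6163, 0.158, 0.0691]
force: [-3.4, -0.4, 6.0]
eef_pos: [0.6164, 0.1579, 0.0676]
force: [-4.0, 0.2, 7.3]
clock 27.575 tcp [0.61637549 0.15793461 0.06757243] F [-4.   0.2  7.3] red bbox [ 33  39  58  36 654]
button fit [616.1 162.6  80.5] cost 1.1 58
z with xy fixed [90.5] 11.0
```

The red patch stays fixed in the image while the arm descends, so the button moves with the finger. About 6 mm is in.

```bash
python3 -m pendant '[[[1,0,0,-1,0],[1,0,0,-2,0],[1,0,0,-2,0]]]' | grep -E 'eef|force'
python3 -m pendant '[[[1,0,0,-1,0],[1,0,0,-2,0],[1,0,0,-2,0]]]'| grep -E 'eef|force'; python3 arc.py | head -3
```

```text
eef_pos: [0.6164, 0.158, 0.0662]
force: [-3.3, -0.1, 9.0]
eef_pos: [0.6164, 0.1579, 0.0651]
force: [-3.8, -0.2, 8.6]
clock 28.375 tcp [0.61641876 0.15793698 0.06508059] F [-3.8 -0.2  8.6] red bbox [ 33  39  58  35 653]
button fit [616.2 162.3  79. ] cost 1.0 58
z with xy fixed [88.] 10.9
```

```bash
python3 -m pendant '[[[1,0,0,-1,0],[1,0,0,-2,0],[1,0,0,-3,0],[1,0,0,-3,0]]]' | grep -E 'eef|force'
python3 arc.py | head -3
```

```text
eef_pos: [0.6165, 0.158, 0.0636]
force: [-5.5, -0.4, 11.7]
clock 28.925 tcp [0.61650021 0.15795028 0.06360422] F [-5.5 -0.4 11.7] red bbox [ 34  39  57  35 654]
button fit [616.  162.8  76. ] cost 1.0 57
z with xy fixed [86.4] 10.8
```

```bash
python3 -m pendant '[[[1,0,0,-1,0],[1,0,0,-2,0],[1,0,0,-3,0],[1,0,0,-3,0]]]' | grep -E 'eef|force'
python3 arc.py | head -3
```

```text
eef_pos: [0.6166, 0.1579, 0.0635]
force: [-8.3, -0.2, 19.9]
clock 29.475 tcp [0.6166469  0.15791518 0.06350781] F [-8.3 -0.2 19.9] red bbox [ 34  40  57  33 640]
button fit [616.1 162.6  76.6] cost 0.7 57
z with xy fixed [86.4] 10.1
```

It's at the hard stop: 20 N with no further travel. One last check of the scene, and that the hold is steady.

```bash
python3 - <<'E'
from h import *
p,im=snap('scene'); 
for t in ('scraper_grip','pepper_mill','gherkin_jar','drink_can','paper_cup','plate_stack','gas_lighter','cheese_knife'): print(t,find('scene',p,t))
cv2.imwrite('pics/end.png',cv2.resize(im[130:330,150:400],(750,600),interpolation=cv2.INTER_CUBIC)[:,:,::-1])
s=monitor.read_state(); print(s['clock'],s['eef_pos'],s['force'])
E
```

```text
scraper_grip [(0.95, [491.0, 357.0, 25.0])]
pepper_mill [(0.54, [677.0, 406.0, 107.0])]
gherkin_jar [(0.97, [398.0, 485.0, 89.0])]
drink_can [(0.79, [307.0, 389.0, 97.0])]
paper_cup [(0.41, [675.0, -192.0, 31.0])]
plate_stack [(0.76, [568.0, 550.0, 21.0])]
gas_lighter [(0.65, [552.0, -163.0, 48.0])]
cheese_knife [(0.7, [568.0, 551.0, 23.0])]
29.975 [0.6166783  0.15793519 0.06352824] [-8.80948818  0.26421268 18.09163856]
```

View pics/end.png

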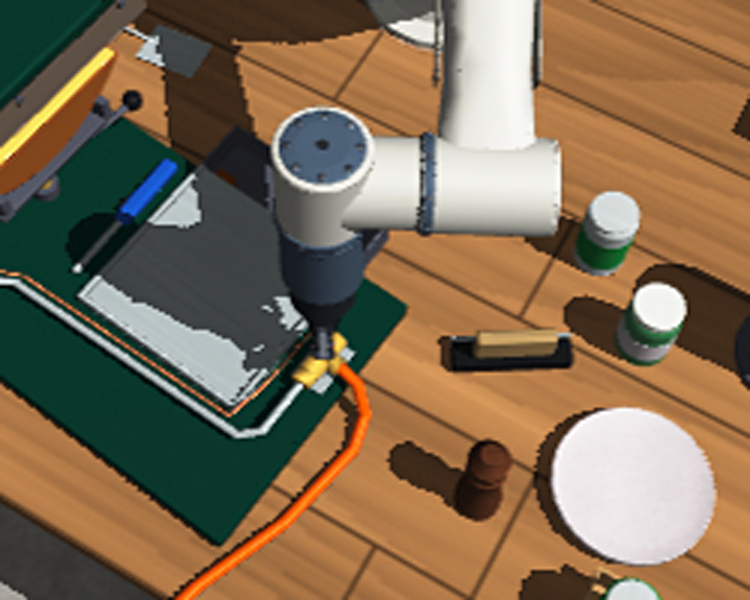

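The scene shows the fingertips on the button at (322,350), the scraper standing at (510,350) clear of the stove, an empty plate, and the mill, jar, can and plates in place. Handing in.

```bash
python3 -c "
from bench import order,monitor
s=monitor.read_state();print(s['clock'],s['eef_pos'],s['force']);print(order.close_job())"
```

```text
29.975 [0.6166783  0.15793519 0.06352824] [-8.80948818  0.26421268 18.09163856]
the job is handed in; nothing more can be done
None
```

I pushed all four crusts into the crumb tray in two scraper passes, stood the scraper back on the table, then pressed the gas button to its stop and handed in while holding it. The job took about 30 s of the 61 s allowed.

**What the last checks showed**
- **Crusts:** the plate was empty and all four were in the tray. One stands on edge against the lip, below plate level.
- **Scraper:** it stands upright within about 1 cm of where it started, clear of the stove.
- **Button:** force rose from about 3 N to 12 N over about 10 mm. It then rose to about 20 N with no further travel, so it is at its stop. It read about 18 N when handed in, with about 9 N sideways.
- **Other things:** the mill, jar, can, plate stack and lighter read where they were at the start.

**What disagreed or could not be confirmed**
- **Contact height:** the fingers first touched the button with the reported tool point about 26 mm below its top, so that reading did not match. I judged contact by force and by the button moving with the fingers.
- **Button fit:** the camera fits of the button's height disagreed by up to 10 mm, so I used only how they changed.
- **Cup and knife:** the arm hid the paper cup in the last picture, and the detections of the cup and knife there were false. The knife's blade was in view in its usual area, and I never moved near the cup.

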